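# Hang a poured-paint panel to dry

### The arm

A 6-joint arm with a two-finger parallel gripper is mounted at the origin on the work surface. World frame = base frame: x ahead of the robot, y to its left, z up, the work surface at z = 0. Lengths are in m, angles in rad, forces in N, time in s.
With the tool pointing down it reaches from about 0.375 to 0.925 m from the base axis. Payload 5.7 kg.
Tool frame: the origin (TCP) lies at the very end of the fingers, on their centre line; the grasp point (between the pads) lies r.pinch_z behind it (r.pinch_z is the distance from the TCP to the grasp point, in m); z points along the fingers, y is the line along which they close (so a half turn about z gives the same grasp; the last joint's range is limited). The gripper opens to 85 mm and grips with 20 to 120 N. Pads are 22 mm wide; open, the fingers measure 114 mm over their backs; the gripper's body (76 mm by 85 mm) begins 54 mm behind the grasp point. The pads swing forward as they close: fully open they stand 13 mm farther back than shut.
Start: joints at [1.184, 0.359, 1.51, -0, 1.272, -0.115], TCP at [0.161, 0.578, 0.231] pointing down, gripper open.
Joint ranges: [-2.97, 2.97], [-1.01, 2.36], [0.21, 2.38], [-0.96, 4.11], [0.2, 2.71], [-2.98, 2.98]. Speed limits (rad/s): [2.39, 2.39, 3.14, 3.14, 3.14, 3.14].

### API

Orientations are given as [roll, pitch, yaw] about the fixed x, y, z axes, in that order (R = Rz(yaw) Ry(pitch) Rx(roll)).
In Python, from plant import sensors, optics, order, r gives the robot as it stands.
- The arm moves only by the shell command python3 -m crank 'ROWS' [FORCE]. ROWS is JSON, a list of rows, each a list of 7 numbers: the turn, a rotation vector about the tool's x, y, z in units of pi rad (1.0 is pi rad), then the shift along the tool's x, y, z in units of 0.25 m (1.0 is 0.25 m), then the closure, from -1 (fully open) to 1 (shut). A call has 1 to 12 rows; each row is the pose to reach, as a shift and turn from the pose commanded when the call began, along the tool's axes at that moment, turning the shorter way round; what a row does not reach only later rows make up. A row lasts 1/10 s, in which the tool goes at most 50 mm and 8.59 degrees, less where a joint would pass 70% of its speed; a pose out of reach is approached as far as the arm can. A call with a number of a shift or a turn outside -1 to 1 is refused whole. A call with a gripper value outside its range is refused whole. The fingers move at their own pace and stop on an object; FORCE is the grip in N (left out, the last holds). Time passes only in rows, so rows that repeat a pose let the fingers close. It gives the time, the measured TCP pose, the force, the opening and the grip force at its end, in the units of the state.
- sensors.read_state(): the state, without advancing time (a new reading comes with each control period).
- optics.snapshot(name): name is "side" or "top"; returns (picture, depth): 420x560x3 uint8, red, green, blue; 420x560 float32, m along the optical axis (not along the pixel's ray), 0 where there is no reading.
- optics.calibration(name): a dict with "vertical_fov" (degrees; the focal length in pixels is half the picture's height over the tangent of half this angle, whatever the lens; pixels are square), "cx", "cy" (the principal point, pixels), "origin" and "rotation" of the camera in the world. Camera axes: x right, y down, z forward; pixel columns grow to the right and rows downward; lengths in m; the calibration is good to about 2 mm. A picture is of the moment at which its call begins. calibration takes no time and is no camera call.
- order.hand_in(): hands the job in; it is judged then, once.
Trained networks look in the newest picture that a camera, given by its name, has taken for a name from the list of things; names that differ only in an ending like _2 or _b are one class to them, and where a whole thing is asked for, a point or a joint stands for the part that bears it (a point fixed in the world has none). Each returns a list of dicts, best first, with "p" (0 to 1); they miss things now and then, are a little off and sometimes report something else, mostly with a low value. They report only what shows in the picture. A call takes as long as a camera call.
- optics.recognise(target, camera): "location" ([column, row] as shares, 0 to 1, of the picture: columns of its width, rows of its height, amid what is visible of it).
- optics.trace(target, camera): "region" (420x560 bool, what is visible of it) and "location" ([column, row] as shares, 0 to 1, of the picture: columns of its width, rows of its height, amid what is visible of it).
The state is a dict: "time_s": time; "q": joint angles; "dq": joint speeds; "joint_efforts": joint torques, N m; "tool_pos": TCP position; "orientation": TCP orientation; "wrist_force": force on the tool from outside, world axes, zero at the start; "moment": the same for the moment, N m; "grip_width": opening from 0.0 (shut) to 1.0 (fully open); "gripper_force": force on a finger pad.
Only numpy, scipy, OpenCV 4.12 (cv2) and the standard library are available. Lean on these libraries where they do the work, as an engineer would, in place of code of your own. Each camera call takes 0.05 s, during which the arm holds its last target. There are 200 camera calls.

### The job

Clear the wooden offcut out of the drip tray into the black bin. Then take the green painted panel by its red tab from the wooden stand, hook it onto the drying rail within the green taped section, and slide it along the rail, without lifting it off, until its hook is centred on the yellow tape; leave it hanging there by itself. Do not shift the panel already on the rail, the cup, the jar or the bottle.

Things in the scene. Friction and masses are not known exactly. Their poses are not given: they have to be found in the camera images.
- rail: Fixed drying rail: level steel bar 14 mm thick, 600 mm long, along this body's y, its axis 210 mm above the table; posts 16 mm thick at y = +-290 mm with feet 90 mm long in x. Origin on the table under the bar's middle; x points away from the robot (yaw within 0.15 rad). Below, fixed to it, a grey drip tray: x -145 to +50 mm, y +-245 mm, floor 4 mm, rim 10 mm above the table.
- rail_mid (a point): Point on the bar's axis at the middle of its length, 210 mm above the table, axes as the rail's. It is the centre of the green tape, which covers the bar for 40 mm to each side: the section where panels are hooked on.
- mark: Yellow tape 50 mm long round the bar (look only, the hook slides over it), with a yellow stripe across the tray below. Origin on the bar's axis at the middle of the tape, axes as the rail's. It lies 150 to 200 mm from the bar's middle towards either end; the neighbour panel hangs towards the other end.
- hanger: Loose hanger, 203 mm tall, 0.10 to 0.21 kg: rigid green painted panel 120 wide (y) x 8 thick (x) x 100 mm tall, above it a 30 mm wide (y) aluminium hook, on top a red grip tab. Origin: centre of the panel's lower edge, z up. It starts upright in the stand, its +x side (short leg of the hook, where the rail enters) turned away from the robot within 0.5 rad.
- hanger_hook (a point): Point in the hook's mouth where the bar's axis lies when seated, at z = 155 mm of the hanger. Hook of 6 mm strap: arch z 162 to 168 mm; long leg at x -17 to -11 mm, from panel to arch; short leg at x +11 to +17 mm, z 140 to 162; mouth 22 mm wide. Panel and strap foot reach up to z 106: the bar enters from +x through the 34 mm gap under the short leg, then the hanger is lowered.
- hanger_tab (a point): Grip point in the red tab, at z = 187 mm of the hanger, 19 mm above the arch. Tab: 10 mm thick (x), 30 mm wide (y), z 168 to 203 mm; take it from above, fingers closing along the hanger's x.
- stand: Fixed wooden slotted block 44 x 130 x 33 mm; slot along its y, 12 mm wide, slot floor 8 mm above the table, in which the panel stands loosely, 25 mm deep. Origin: centre of its underside.
- neighbour: Another finished loose panel, white with red bands and a black tab, same shape and size as the hanger, already hanging on the bar 150 to 200 mm from its middle, on the side without the yellow tape. Leave it alone. Origin: centre of its lower edge.
- offcut: Loose block of light wood with a blue paint patch, 38 (x) x 90 (y) x 45 mm (z), 0.06 to 0.11 kg, lying on the tray's floor about 93 mm to the robot's side of the bar, long side within 0.5 rad of the bar's direction. Origin: centre of its underside.
- offcut_center (a point): Centre of the wooden block.
- bin: Fixed open-topped black bin 160 (x) x 140 (y) x 90 mm (z), walls 4 mm. Origin: centre of its underside. Bin and stand may swap sides, left and right of the robot.
- cup: Loose orange paint cup, 70 mm across, 100 mm tall; leave it alone. Origin: centre of its underside.
- jar: Loose blue jar, 64 mm across, 85 mm tall; leave it alone. Origin: centre of its underside.
- bottle: Loose yellow bottle, 56 mm across, 150 mm tall; leave it alone. Origin: centre of its underside.

How it is judged:
By the outcome, as a careful person would: the job done as asked, in the order asked, and still so for the second after the job is handed in, with the robot touching nothing.
It also fails if it takes over 69 s, if anything falls off the work surface, if the arm or the gripper's body presses on something with over 40 N, if the wrist force passes 120 N, or if a joint passes its speed limit or range.

## Working session

There is one attempt and no reset: what is moved stays moved. The work goes in short steps, Python scripts to look and compute and a shell command to move; the robot and the scene stay as the last step left them, time stands still between calls to the robot, and variables do not carry over. Pictures are saved under pics/ and viewed, at most 10 in all, crops included, and the job is handed in when it is done.

```bash
mkdir -p pics; ls
python3 - <<'E'
from plant import sensors, optics, order, r
import cv2,numpy as np
print(sensors.read_state()); print(r.pinch_z)
for n in("side","top"):
    p,d=optics.snapshot(n); cv2.imwrite(f"pics/{n}0.png",p[:,:,::-1]); np.savez(f"{n}0.npz",p=p,d=d); print(n,optics.calibration(n))
E
```

```text
pics
{'time_s': 0.0, 'q': array([ 1.18388898e+00,  3.59525270e-01,  1.51146170e+00,  1.72042593e-05,
        1.27253461e+00, -1.15079643e-01]), 'dq': array([-0.00117445,  0.00017506,  0.00157545,  0.00172065,  0.00143484,
       -0.00025044]), 'joint_efforts': array([ 3.42991865e-03, -5.27617550e+01, -2.78626853e+01,  4.52316772e-05,
        1.32902968e-02, -1.19552901e-06]), 'tool_pos': array([0.16081569, 0.57731059, 0.23043042]), 'orientation': array([-3.13967838e+00, -2.37815790e-04,  2.86975965e+00]), 'wrist_force': array([-0.39167848, -0.60042843,  0.92104089]), 'moment': array([ 0.05656022,  0.00537643, -0.03063671]), 'gripper_force': 0.0, 'grip_width': 0.9983516032896196}
0.0187
side {'vertical_fov': 52.50671321165806, 'cx': 273.35191570502656, 'cy': 209.30417693300515, 'origin': array([0.40881435, 0.89861322, 0.76512789]), 'rotation': array([-2.16841505, -0.00745712, -3.04334723])}
top {'vertical_fov': 56.172589789849624, 'cx': 283.6863445842938, 'cy': 221.80537278348862, 'origin': array([0.37450606, 0.01394327, 1.20662741]), 'rotation': array([-3.02634833, -0.01355703, -1.56443675])}
```

View pics/side0.png

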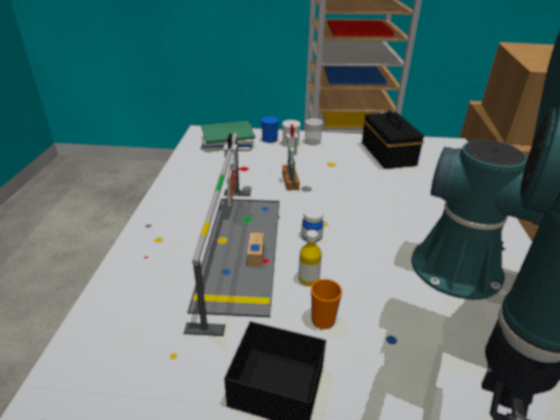

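View pics/top0.png

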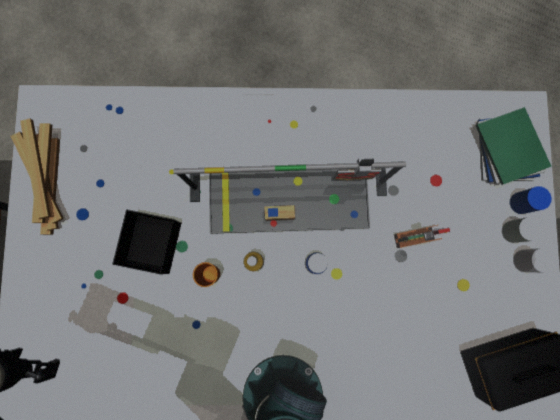

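The side view shows the bin at (278,370), the offcut at (256,248), the yellow mark at (232,300), and the stand with the hanger at (291,172). The top view shows the bin at (148,241), the offcut at (279,212), the stand with the hanger at (420,236), the green tape at (290,168), the neighbour at (360,172), the cup at (207,273), the bottle at (254,261) and the jar at (317,263).

```bash
cat > h.py <<'E'
from plant import sensors, optics, order, r
import cv2,numpy as np
from scipy.spatial.transform import Rotation as R
def cam(n):
    c=optics.calibration(n); f=210/np.tan(np.radians(c["vertical_fov"])/2)
    return c,f,R.from_euler("xyz",c["rotation"]).as_matrix()
def cloud(n,d):
    c,f,M=cam(n); v,u=np.mgrid[:420,:560]
    P=np.stack([(u-c["cx"])/f*d,(v-c["cy"])/f*d,d],-1)@M.T+c["origin"]
    P[d==0]=np.nan; return P
def proj(n,X):
    c,f,M=cam(n); q=(np.atleast_2d(X)-c["origin"])@M
    return q[:,:2]/q[:,2:]*f+[c["cx"],c["cy"]]
def go(target,ypr_yaw,tilt=0):
    "shift/turn rows from commanded≈measured pose to tool-down at world TCP target with finger-closing direction yaw"
E
python3 - <<'E'
from h import *
for n in("top","side"):
    p,d=optics.snapshot(n); np.savez(n+"1.npz",p=p,d=d); P=cloud(n,d)
    print(n,"table z",np.nanmedian(P[380:400,60:150,2]) if n=="top" else np.nanmedian(P[230:260,110:140,2]))
    for t in["rail","hanger","hanger_tab","stand","offcut","bin","mark","rail_mid","neighbour","cup","jar","bottle"]:
        L=optics.trace(t,n)
        if not L: print(t,None);continue
        o=L[0];m=o["region"]; np.save(f"m_{n}_{t}.npy",m); Q=P[m];Q=Q[~np.isnan(Q[:,0])]
        print(t,round(o["p"],2),m.sum(),np.round(np.array(o["location"])*[560,420]),*(np.round(np.percentile(Q,k,axis=0),3) for k in(3,50,97)) if len(Q) else "")
E
```

```text
top table z -5.878923727853369e-05
rail 0.94 10397 [289. 194.] [ 0.492 -0.296 -0.   ] [ 0.599 -0.022  0.005] [0.67  0.268 0.217]
hanger 0.58 357 [433. 233.] [ 0.455 -0.421  0.035] [ 0.467 -0.396  0.152] [ 0.486 -0.349  0.213]
hanger_tab 0.87 355 [430. 233.] [ 0.455 -0.42   0.051] [ 0.467 -0.396  0.154] [ 0.486 -0.349  0.213]
stand 0.71 264 [409. 237.] [ 0.443 -0.426  0.009] [ 0.465 -0.377  0.033] [ 0.492 -0.341  0.037]
offcut 0.58 417 [277. 212.] [ 0.52  -0.028  0.019] [0.538 0.01  0.049] [0.556 0.055 0.053]
bin 0.77 3275 [147. 244.] [0.367 0.32  0.   ] [0.447 0.413 0.007] [0.526 0.474 0.091]
mark 0.61 3170 [146. 243.] [0.368 0.32  0.   ] [0.446 0.413 0.007] [0.525 0.474 0.09 ]
rail_mid 0.69 10276 [292. 194.] [ 0.493 -0.295 -0.   ] [ 0.599 -0.023  0.005] [0.669 0.269 0.217]
neighbour 0.85 584 [361. 173.] [ 0.623 -0.258  0.064] [ 0.637 -0.198  0.156] [ 0.65  -0.148  0.259]
cup 0.73 455 [203. 274.] [0.327 0.187 0.001] [0.353 0.23  0.035] [0.383 0.248 0.101]
jar 0.79 417 [315. 260.] [ 0.362 -0.121  0.001] [ 0.39  -0.09   0.084] [ 0.417 -0.066  0.089]
bottle 0.86 308 [250. 262.] [0.369 0
[... 499 characters left out ...]
 -0.028  0.005] [0.537 0.038 0.046] [0.556 0.061 0.05 ]
bin 0.71 526 [228. 171.] [ 0.623 -0.297  0.015] [ 0.637 -0.191  0.153] [ 0.655 -0.144  0.255]
mark 0.58 503 [225. 296.] [0.491 0.167 0.002] [0.586 0.181 0.004] [0.638 0.201 0.217]
rail_mid 0.97 8927 [233. 260.] [ 0.491 -0.26  -0.   ] [0.605 0.059 0.003] [0.677 0.285 0.215]
neighbour 0.93 514 [230. 171.] [ 0.623 -0.312  0.011] [ 0.637 -0.191  0.152] [ 0.68  -0.144  0.252]
cup 0.88 1398 [328. 305.] [ 0.325  0.188 -0.   ] [0.355 0.239 0.067] [0.385 0.253 0.099]
jar 0.67 588 [314. 223.] [ 0.36  -0.117  0.006] [ 0.39  -0.076  0.062] [ 0.418 -0.065  0.085]
bottle 0.76 933 [309. 264.] [0.369 0.086 0.009] [0.393 0.107 0.08 ] [0.417 0.116 0.148]
```

Run:
```python
from h import *
S={n:(np.load(n+"1.npz")["p"],cloud(n,np.load(n+"1.npz")["d"])) for n in("top","side")}
def rect(Q):
    (c,s,a)=cv2.minAreaRect((Q[:,:2]*1000).astype(np.float32)); return np.round(c,1),np.round(s,1),round(a,1)
for n,(p,P) in S.items():
    H=cv2.cvtColor(p,cv2.COLOR_RGB2HSV).astype(int); X,Y,Z=P[...,0],P[...,1],P[...,2]
    bar=(Z>.195)&(Z<.222)&(X>.58)&(X<.72)&(abs(Y)<.27)&~((Y<-.13))
    Q=P[bar]; k=np.polyfit(Q[:,1],Q[:,0],1); Q=Q[abs(np.polyval(k,Q[:,1])-Q[:,0])<.012];k=np.polyfit(Q[:,1],Q[:,0],1)
    print(n,"bar x=%.4f*y+%.4f"%tuple(k),"n",len(Q),"z95",np.percentile(Q[:,2],95),np.ptp(Q[:,0]-np.polyval(k,Q[:,1])))
    for nm,lo,hi in(("green",45,85),("yellow",20,34)):
        g=bar&(H[...,0]>=lo)&(H[...,0]<=hi)&(H[...,1]>120)&(H[...,2]>60); q=P[g]
        if len(q): print(nm,len(q),np.round(np.percentile(q,[3,50,97],axis=0),4).tolist())
    g=(Z<.02)&(X>.48)&(X<.7)&(Y>.1)&(Y<.25)&(H[...,0]>=20)&(H[...,0]<=34)&(H[...,1]>120); print("stripe",rect(P[g]))
    # tray extents
    o=(Z>.03)&(Z<.06)&(X>.5)&(X<.58)&(Y>-.06)&(Y<.09); print("offcut",rect(P[o]), "top",rect(P[o&(Z>.042)]))
    s=(X>.42)&(X<.52)&(Y>-.46)&(Y<-.3)
    print("stand",rect(P[s&(Z>.025)&(Z<.04)]))
    for lo,hi in((.05,.11),(.12,.16),(.165,.18),(.18,.225)):
        q=P[s&(Z>lo)&(Z<hi)]
        if len(q)>4: print(" hang z",lo,hi,len(q),rect(q),np.round(np.median(q,0),4),q[:,2].max())
    b=(X>.33)&(X<.56)&(Y>.29)&(Y<.52)&(Z>.08)&(Z<.1); print("bin",rect(P[b]))
    nb=(X>.6)&(X<.68)&(Y>-.28)&(Y<-.12)&(Z>.225);print("nb tab",rect(P[nb]),P[nb][:,2].max())
    nb=(X>.6)&(X<.7)&(Y>-.28)&(Y<-.12)&(Z>.06)&(Z<.15);print("nb panel",rect(P[nb]))
    for nm,x0,y0 in(("cup",.355,.22),("jar",.39,-.09),("bottle",.392,.085)):
        q=P[(np.hypot(X-x0,Y-y0)<.06)&(Z>.02)]; print(nm,rect(q),q[:,2].max())
```

```text
top bar x=-0.0412*y+0.6304 n 859 z95 0.21941478733589498 0.01599839999418029
green 120 [[0.6252, -0.0501, 0.2115], [0.6293, -0.0141, 0.2168], [0.6342, 0.0219, 0.2204]]
yellow 95 [[0.6166, 0.1579, 0.2112], [0.6214, 0.1809, 0.2165], [0.6267, 0.2036, 0.2205]]
stripe (array([574.6, 179.9]), array([182.2,  19.5]), 1.5)
offcut (array([539.6,  13. ]), array([38.5, 89.8]), 3.0) top (array([539.5,  12.9]), array([38.4, 89.9]), 3.6)
stand (array([ 471.2, -402.6]), array([ 43.9, 121.4]), 12.1)
 hang z 0.05 0.11 102 (array([ 466.9, -384.6]), array([14.2, 74.3]), 12.3) [ 0.4626 -0.3692  0.101 ] 0.10990399697124098
 hang z 0.12 0.16 19 (array([ 468.2, -394.7]), array([31.7, 18.6]), 46.1) [ 0.4569 -0.3954  0.1517] 0.15935772313582697
 hang z 0.165 0.18 115 (array([ 472., -407.]), array([33.6, 31.1]), 12.9) [ 0.47   -0.4054  0.1763] 0.17971854916301888
 hang z 0.18 0.225 64 (array([ 471.3, -405.4]), array([25.4, 23.4]), 59.3) [ 0.4717 -0.4013  0.2102] 0.21500916882471155
bin (array([446.2, 397.4]), array([142.8, 159.9]), 78.5)
nb tab (array([ 636.5, -204.4]), array([29.4, 28.8]), 85.6) 0.26127066811
[... 991 characters left out ...]
0.3972  0.146 ] 0.15984357135719274
 hang z 0.165 0.18 53 (array([ 471.9, -406.1]), array([32.8, 33. ]), 12.6) [ 0.4731 -0.3967  0.1741] 0.17971209330859617
 hang z 0.18 0.225 51 (array([ 472. , -407.6]), array([10.6, 38.4]), 12.6) [ 0.4709 -0.3952  0.1981] 0.2118806828808656
bin (array([446., 399.]), array([143.6, 160.2]), 78.8)
nb tab (array([ 639.3, -202.2]), array([11. , 33.1]), 3.7) 0.25852481414335127
nb panel (array([ 638.2, -201. ]), array([124.5,  13.9]), 88.8)
cup (array([354. , 221.3]), array([68.9, 68.7]), 23.6) 0.10157997333879565
jar (array([390. , -93.6]), array([62. , 62.2]), 17.8) 0.08666776514537167
bottle (array([390.9,  95.9]), array([55., 44.]), 13.1) 0.15163737201874394
```

Run:
```python
s=open('h.py').read(); s=s[:s.index('def go')]
s+='''def go(*wps):
    "print rows (turn/pi, shift/.25) from the current pose to (x,y,z,alpha[,pitch]) TCP; alpha = yaw of tool-y seen as object's x"
    st=sensors.read_state(); R0=R.from_euler("xyz",st["orientation"]); p0=st["tool_pos"]
    print("t",round(st["time_s"],2),"pos",np.round(p0,4),"alpha",round(st["orientation"][2]-np.pi/2,4),"rp",np.round(st["orientation"][:2],4),"F",np.round(st["wrist_force"],1),"w",round(st["grip_width"],3),"gf",round(st["gripper_force"],1))
    for x,y,z,a in wps:
        R1=R.from_euler("xyz",[np.pi,0,a+np.pi/2])
        print(np.round(np.r_[(R0.inv()*R1).as_rotvec()/np.pi,R0.inv().apply(np.array([x,y,z])-p0)/.25],3).tolist(), "mm",round(1000*np.linalg.norm(np.array([x,y,z])-p0)))
'''
open('h.py','w').write(s)
from h import *
go((.36,.36,.25,.55),(.40,.30,.25,.4))
```

```text
t 1.4 pos [0.1611 0.5779 0.2313] alpha 1.299 rp [-3.1415 -0.    ] F [0.1 0.3 0.5] w 1.001 gf 0.0
[-0.0, 0.0, 0.238, -1.001, -0.626, -0.075] mm 296
[-0.0, 0.0, 0.286, -1.219, -0.814, -0.075] mm 367
```

```bash
python3 -m crank '[[0,0,0.24,-1,-0.63,-0.08,-0.4],[0,0,0.24,-1,-0.63,-0.08,-0.4],[0,0,0.24,-1,-0.63,-0.08,-0.4],[0,0,0.24,-1,-0.63,-0.08,-0.4],[0,0,0.24,-1,-0.63,-0.08,-0.4],[0,0,0.24,-1,-0.63,-0.08,-0.4],[0,0,0.24,-1,-0.63,-0.08,-0.4],[0,0,0.24,-1,-0.63,-0.08,-0.4]]'; python3 -c "
from h import *
go((.5,.16,.22,.15),(.539,.013,.14,.05))"
```

```text
time_s: 2.2
tool_pos: [0.3603, 0.3585, 0.2515]
orientation: [3.141, -0.0, 2.113]
wrist_force: [0.3, -0.5, -0.0]
grip_width: 0.695
gripper_force: 0.0
t 2.2 pos [0.3603 0.3585 0.2515] alpha 0.5422 rp [ 3.1414e+00 -4.0000e-04] F [ 0.3 -0.5 -0. ] w 0.695 gf 0.0
[0.0, -0.0, 0.125, -0.969, 0.069, 0.125] mm 245
[0.0, -0.0, 0.157, -1.553, -0.101, 0.445] mm 405
```

```bash
python3 -m crank '[[0,0,0.125,-0.97,0.07,0.1,-0.4],[0,0,0.125,-0.97,0.07,0.1,-0.4],[0,0,0.125,-0.97,0.07,0.1,-0.4],[0,0,0.125,-0.97,0.07,0.1,-0.4],[0,0,0.125,-0.97,0.07,0.1,-0.4],[0,0,0.125,-0.97,0.07,0.1,-0.4]]'; python3 -c "
from h import *
go((.539,.013,.10,.05),(.539,.013,.018,.05))"
```

```text
time_s: 2.8
tool_pos: [0.5029, 0.1585, 0.2257]
orientation: [3.141, 0.002, 1.721]
wrist_force: [-0.4, 0.3, 0.4]
grip_width: 0.702
gripper_force: 0.0
t 2.8 pos [0.5029 0.1585 0.2257] alpha 0.1499 rp [3.1407e+00 1.5000e-03] F [-0.4  0.3  0.4] w 0.702 gf 0.0
[0.0, 0.0, 0.032, -0.596, 0.055, 0.504] mm 196
[0.0, 0.0, 0.032, -0.596, 0.055, 0.832] mm 256
```

```bash
python3 -m crank '[[0,0,0.032,-0.6,0.055,0.3,-0.4],[0,0,0.032,-0.6,0.055,0.3,-0.4],[0,0,0.032,-0.6,0.055,0.3,-0.4],[0,0,0.032,-0.6,0.055,0.5,-0.4],[0,0,0.032,-0.6,0.055,0.5,-0.4],[0,0,0.032,-0.6,0.055,0.5,-0.4],[0,0,0.032,-0.6,0.055,0.5,-0.4]]'
python3 - <<'E'
from h import *
go((.539,.013,.018,.05))
for n in ("side",):
    p,d=optics.snapshot(n); cv2.imwrite("pics/s2.png",cv2.resize(p[180:330,180:380,::-1],None,fx=3,fy=3))
E
```

```text
time_s: 3.5
tool_pos: [0.537, 0.0165, 0.1023]
orientation: [3.141, -0.0, 1.624]
wrist_force: [0.2, 0.4, -0.4]
grip_width: 0.697
gripper_force: 0.0
t 3.5 pos [0.537  0.0165 0.1023] alpha 0.0536 rp [ 3.1409e+00 -3.0000e-04] F [ 0.2  0.4 -0.4] w 0.697 gf 0.0
[0.0, -0.0, 0.001, -0.014, 0.007, 0.337] mm 84
```

View pics/s2.png

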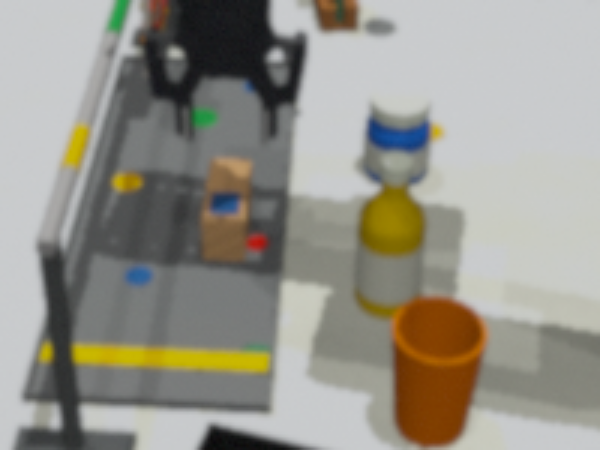

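The gripper's fingers, at (185,120) and (270,120) in the crop, straddle the block's column at (227,215) with the rail clear. I'll descend and grip.

```bash
python3 -m crank '[[0,0,0,-0.014,0.008,0.15,-0.4],[0,0,0,-0.014,0.008,0.25,-0.4],[0,0,0,-0.014,0.008,0.335,-0.4],[0,0,0,-0.014,0.008,0.335,-0.4],[0,0,0,-0.014,0.008,0.335,0.6],[0,0,0,-0.014,0.008,0.335,0.6],[0,0,0,-0.014,0.008,0.335,0.6],[0,0,0,-0.014,0.008,0.335,0.6],[0,0,0,-0.014,0.008,0.335,0.6]]' 35; python3 -m crank '[[0,0,0,0,0,-0.15,0.6],[0,0,0,0,0,-0.35,0.6],[0,0,0,0,0,-0.55,0.6],[0,0,0,0,0,-0.75,0.6],[0,0,0,0,0,-0.75,0.6]]';  python3 -c "
from h import *
go((.48,.22,.23,-.0),(.446,.398,.2,-0.2))"
```

```text
time_s: 4.45
tool_pos: [0.5404, 0.0115, 0.0195]
orientation: [3.138, 0.0, 1.622]
wrist_force: [0.1, 2.2, 8.9]
grip_width: 0.439
gripper_force: 37.1
time_s: 4.95
tool_pos: [0.5439, 0.0108, 0.2132]
orientation: [3.127, 0.003, 1.623]
wrist_force: [1.2, -1.2, -0.2]
grip_width: 0.436
gripper_force: 36.1
t 4.95 pos [0.5439 0.0108 0.2132] alpha 0.0519 rp [3.1267e+00 2.5000e-03] F [ 1.2 -1.2 -0.2] w 0.436 gf 36.1
[0.005, 0.001, 0.017, 0.849, -0.211, -0.072] mm 219
[0.005, 0.0, 0.08, 1.567, -0.312, 0.044] mm 400
```

```bash
python3 -m crank '[[0,0,0.04,0.85,-0.2,-0.07,0.6],[0,0,0.04,0.85,-0.2,-0.07,0.6],[0,0,0.04,0.85,-0.2,-0.07,0.6],[0,0,0.04,0.85,-0.2,-0.07,0.6],[0,0,0.04,0.85,-0.2,-0.07,0.6],[0,0,0.04,0.85,-0.2,-0.07,0.6]]';  python3 -c "
from h import *
go((.446,.398,.15,-.2),(.446,.398,.04,-0.2))"
```

```text
time_s: 5.55
tool_pos: [0.4766, 0.2234, 0.2228]
orientation: [3.141, -0.001, 1.501]
wrist_force: [0.0, 0.0, -1.0]
grip_width: 0.441
gripper_force: 36.1
t 5.55 pos [0.4766 0.2234 0.2228] alpha -0.0701 rp [ 3.1414e+00 -9.0000e-04] F [ 0.  0. -1.] w 0.441 gf 36.1
[0.0, -0.0, 0.041, 0.688, -0.171, 0.292] mm 192
[0.0, -0.0, 0.041, 0.687, -0.171, 0.732] mm 255
```

```bash
python3 -m crank '[[0,0,0.04,0.69,-0.17,0.1,0.6],[0,0,0.04,0.69,-0.17,0.1,0.6],[0,0,0.04,0.69,-0.17,0.1,0.6],[0,0,0.04,0.69,-0.17,0.1,0.6],[0,0,0.04,0.69,-0.17,0.3,0.6],[0,0,0.04,0.69,-0.17,0.5,0.6],[0,0,0.04,0.69,-0.17,0.7,0.6],[0,0,0.04,0.69,-0.17,0.73,0.6],[0,0,0.04,0.69,-0.17,0.73,-0.4],[0,0,0.04,0.69,-0.17,0.73,-0.4],[0,0,0.04,0.69,-0.17,0.73,-0.4]]'; python3 -m crank '[[0,0,0,0,0,-0.2,-0.4],[0,0,0,0,0,-0.4,-0.4],[0,0,0,0,0,-0.6,-0.4],[0,0,0,0,0,-0.8,-0.4],[0,0,0,0,0,-1,-0.4],[0,0,0,0,0,-1,-0.4]]';python3 - <<'E'
from h import *
for n in ("top",):
    p,d=optics.snapshot(n); P=cloud(n,d); cv2.imwrite("pics/t3.png",cv2.resize(p[190:300,80:280,::-1],None,fx=3,fy=3))
go((.5,.2,.32,0),(.5,-.04,.32,.1))
E
```

```text
time_s: 6.65
tool_pos: [0.4506, 0.3972, 0.043]
orientation: [3.138, -0.004, 1.371]
wrist_force: [0.7, 1.1, 0.9]
grip_width: 0.702
gripper_force: 0.0
time_s: 7.25
tool_pos: [0.4523, 0.3989, 0.3013]
orientation: [3.128, -0.014, 1.371]
wrist_force: [0.7, 0.9, 0.9]
grip_width: 0.696
gripper_force: 0.0
t 7.3 pos [0.4508 0.3978 0.2974] alpha -0.1994 rp [ 3.1324 -0.0095] F [ 0.7 -0.2  0.3] w 0.702 gf 0.0
[0.003, -0.003, -0.063, -0.736, 0.351, -0.094] mm 205
[0.003, -0.003, -0.095, -1.677, 0.541, -0.101] mm 441
```

View pics/t3.png

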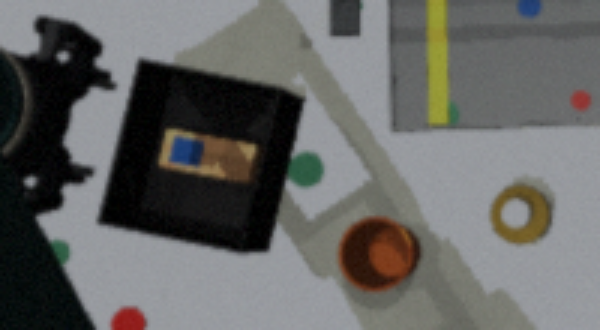

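The blue-patched block is lying in the bin, at (208,155) in the crop. Next I'll take the hanger.

```bash
python3 -m crank '[[0,0,-0.063,-0.95,0.33,0,-0.4],[0,0,-0.063,-0.95,0.33,0,-0.4],[0,0,-0.063,-0.95,0.33,0,-0.4],[0,0,-0.063,-0.95,0.33,0,-0.4],[0,0,-0.063,-0.95,0.33,0,-0.4],[0,0,-0.063,-0.95,0.33,0,-0.4]]'; python3 -m crank '[[0,0,-0.04,-1,0,0,-0.4],[0,0,-0.04,-1,0,0,-0.4],[0,0,-0.04,-1,0,0,-0.4],[0,0,-0.04,-1,0,0,-0.4],[0,0,-0.04,-1,0,0,-0.4],[0,0,-0.04,-1,0,0,-0.4]]';  python3 -c "
from h import *
go((.472,-.33,.28,.216))"
```

```text
time_s: 7.9
tool_pos: [0.482, 0.1417, 0.2902]
orientation: [3.141, 0.003, 1.564]
wrist_force: [0.6, -0.1, -0.5]
grip_width: 0.698
gripper_force: 0.0
time_s: 8.5
tool_pos: [0.4818, -0.108, 0.2903]
orientation: [3.141, 0.003, 1.689]
wrist_force: [-0.3, -0.0, -0.5]
grip_width: 0.696
gripper_force: 0.0
t 8.5 pos [ 0.4818 -0.108   0.2903] alpha 0.1186 rp [3.1409e+00 3.0000e-03] F [-0.3 -0.  -0.5] w 0.696 gf 0.0
[0.0, 0.001, -0.031, -0.877, -0.144, 0.044] mm 222
```

```bash
python3 -m crank '[[0,0,-0.031,-0.88,-0.144,0,-0.4],[0,0,-0.031,-0.88,-0.144,0,-0.4],[0,0,-0.031,-0.88,-0.144,0,-0.4],[0,0,-0.031,-0.88,-0.144,0,-0.4],[0,0,-0.031,-0.88,-0.144,0,-0.4],[0,0,-0.031,-0.88,-0.144,0,-0.4],[0,0,-0.031,-0.88,-0.144,0,-0.4]]';  python3 -c "
from h import *
go((.472,-.406,.24,.216),(.472,-.406,.182,.216))"
```

```text
time_s: 9.2
tool_pos: [0.4732, -0.3247, 0.2898]
orientation: [-3.142, -0.001, 1.792]
wrist_force: [-0.0, 0.2, -0.8]
grip_width: 0.698
gripper_force: 0.0
t 9.2 pos [ 0.4732 -0.3247  0.2898] alpha 0.2209 rp [-3.1416e+00 -1.4000e-03] F [-0.   0.2 -0.8] w 0.698 gf 0.0
[-0.0, -0.0, 0.002, -0.316, -0.076, 0.199] mm 95
[-0.0, -0.0, 0.002, -0.317, -0.076, 0.431] mm 135
```

```bash
python3 -m crank '[[0,0,0,-0.318,-0.077,0.1,-0.4],[0,0,0,-0.318,-0.077,0.1,-0.4],[0,0,0,-0.318,-0.077,0.1,-0.4],[0,0,0,-0.318,-0.077,0.25,-0.4],[0,0,0,-0.318,-0.077,0.35,-0.4],[0,0,0,-0.318,-0.077,0.43,-0.4],[0,0,0,-0.318,-0.077,0.43,-0.4]]'
python3 - <<'E'
from h import *
go((.472,-.406,.182,.216))
p,d=optics.snapshot("side"); cv2.imwrite("pics/s4.png",cv2.resize(p[100:200,230:350,::-1],None,fx=5,fy=5))
E
```

```text
time_s: 9.9
tool_pos: [0.4708, -0.4033, 0.18]
orientation: [-3.139, -0.006, 1.794]
wrist_force: [-0.3, 1.1, -0.0]
grip_width: 0.698
gripper_force: 0.0
t 9.9 pos [ 0.4708 -0.4033  0.18  ] alpha 0.2233 rp [-3.1387 -0.0062] F [-0.3  1.1 -0. ] w 0.698 gf 0.0
[-0.001, -0.002, 0.002, -0.012, 0.002, -0.008] mm 4
```

View pics/s4.png

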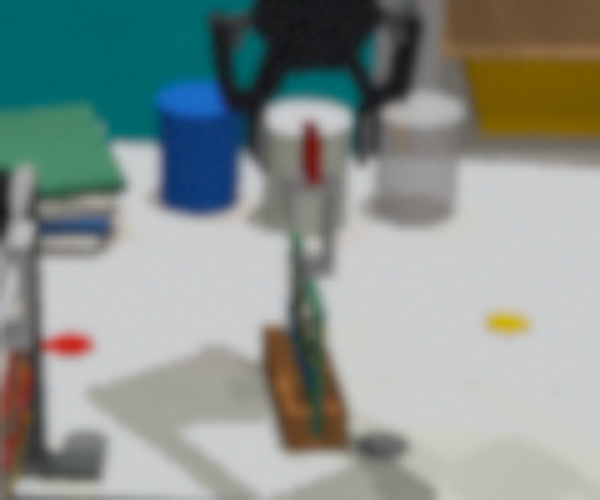

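The tab, at (312,150) in the crop, stands midway between the fingertips at (260,150) and (370,150). The short leg is on the rail side. I'll grip the tab and lift.

```bash
python3 -m crank '[[0,0,0,-0.01,0,0,0.9],[0,0,0,-0.01,0,0,0.9],[0,0,0,-0.01,0,0,0.9],[0,0,0,-0.01,0,0,0.9],[0,0,0,-0.01,0,0,0.9],[0,0,0,-0.01,0,0,0.9],[0,0,0,-0.01,0,0,0.9]]' 60; python3 -m crank '[[0,0,0,0,0,-0.06,0.9],[0,0,0,0,0,-0.12,0.9],[0,0,0,0,0,-0.2,0.9],[0,0,0,0,0,-0.28,0.9],[0,0,0,0,0,-0.36,0.9],[0,0,0,0,0,-0.4,0.9],[0,0,0,0,0,-0.4,0.9]]';  python3 -c "
from h import *
go((.472,-.406,.182,.216))"
```

```text
time_s: 10.65
tool_pos: [0.473, -0.4109, 0.184]
orientation: [3.14, 0.002, 1.792]
wrist_force: [0.9, 0.4, 6.8]
grip_width: 0.106
gripper_force: 59.6
time_s: 11.35
tool_pos: [0.4728, -0.4107, 0.2839]
orientation: [3.14, 0.002, 1.792]
wrist_force: [0.5, -0.3, -2.6]
grip_width: 0.107
gripper_force: 58.6
t 11.35 pos [ 0.4728 -0.4107  0.2839] alpha 0.2213 rp [3.1404e+00 2.2000e-03] F [ 0.5 -0.3 -2.6] w 0.107 gf 58.6
[0.0, 0.001, 0.002, 0.02, 0.0, 0.407] mm 102
```

```bash
python3 -c "
from h import *
go((.5,-.2,.28,.13),(.55,-.013,.27,.041))"
```

```text
t 11.35 pos [ 0.4728 -0.4107  0.2839] alpha 0.2213 rp [3.1404e+00 2.2000e-03] F [ 0.5 -0.3 -2.6] w 0.107 gf 58.6
[0.0, 0.001, 0.029, 0.798, 0.291, 0.014] mm 212
[0.0, 0.001, 0.057, 1.484, 0.65, 0.053] mm 405
```

```bash
python3 -m crank '[[0,0,0.003,0.08,0.03,0,0.9],[0,0,0.006,0.2,0.07,0,0.9],[0,0,0.012,0.32,0.12,0,0.9],[0,0,0.017,0.44,0.16,0,0.9],[0,0,0.022,0.56,0.2,0,0.9],[0,0,0.026,0.68,0.25,0,0.9],[0,0,0.029,0.77,0.28,0,0.9],[0,0,0.029,0.8,0.29,0,0.9],[0,0,0.029,0.8,0.29,0,0.9]]';  python3 -c "
from h import *
go((.55,-.013,.27,.041))"
```

```text
time_s: 12.25
tool_pos: [0.4986, -0.198, 0.2816]
orientation: [-3.14, -0.001, 1.703]
wrist_force: [0.3, -0.2, -2.3]
grip_width: 0.105
gripper_force: 58.6
t 12.25 pos [ 0.4986 -0.198   0.2816] alpha 0.1322 rp [-3.14e+00 -8.00e-04] F [ 0.3 -0.2 -2.3] w 0.105 gf 58.6
[-0.001, -0.0, 0.029, 0.706, 0.301, 0.047] mm 192
```

```bash
python3 -m crank '[[0,0,0.004,0.08,0.03,0,0.9],[0,0,0.008,0.2,0.07,0.01,0.9],[0,0,0.013,0.32,0.12,0.02,0.9],[0,0,0.018,0.44,0.16,0.03,0.9],[0,0,0.024,0.56,0.23,0.04,0.9],[0,0,0.029,0.67,0.28,0.045,0.9],[0,0,0.029,0.71,0.3,0.045,0.9],[0,0,0.029,0.71,0.3,0.045,0.9],[0,0,0.029,0.71,0.3,0.045,0.9]]';  python3 - <<'E'
from h import *
go((.55,-.013,.263,.041))
st=sensors.read_state(); T=st["tool_pos"]
def rect(Q):
    (c,s,a)=cv2.minAreaRect((Q[:,:2]*1000).astype(np.float32)); return np.round(c,1),np.round(s,1),round(a,1)
for n in("side","top"):
    p,d=optics.snapshot(n); P=cloud(n,d); H=cv2.cvtColor(p,cv2.COLOR_RGB2HSV).astype(int); X,Y,Z=P.transpose(2,0,1)
    if n=="side": cv2.imwrite("pics/s5.png",cv2.resize(p[130:290,170:320,::-1],None,fx=3.7,fy=3.7))
    s=(abs(X-T[0])<.045)&(abs(Y-T[1])<.09)
    g=s&(Z>.08)&(Z<.19)&(H[...,0]>45)&(H[...,0]<90)&(H[...,1]>80)
    Q=P[g]
    if len(Q)>5:
        print(n,"panel",len(Q),rect(Q),Q.min(0).round(4),Q.max(0).round(4))
        for lo in(.09,.12,.15,.17):
            q=Q[(Q[:,2]>lo)&(Q[:,2]<lo+.03)]
            if len(q): print(lo,len(q),np.percentile(q,[3,50,97],axis=0).round(4).tolist())
    rd=s&(Z>.23)&(Z<.31)&((H[...,0]<8)|(H[...,0]>172))&(H[...,1]>120)
    Q=P[rd]; print("tab",len(Q),Q.min(0).round(4) if len(Q) else'',Q.max(0).round(4) if len(Q) else '')
    hk=s&(Z>.2)&(Z<.255)&(H[...,1]<60); Q=P[hk]; print("hook",len(Q),np.percentile(Q,[3,50,97],axis=0).round(4).tolist() if len(Q) else '')
E
```

```text
time_s: 13.15
tool_pos: [0.5504, -0.0147, 0.271]
orientation: [-3.141, 0.001, 1.61]
wrist_force: [-0.3, -0.2, -1.2]
grip_width: 0.107
gripper_force: 58.6
t 13.15 pos [ 0.5504 -0.0147  0.271 ] alpha 0.0392 rp [-3.1409e+00  1.2000e-03] F [-0.3 -0.2 -1.2] w 0.107 gf 58.6
[-0.0, 0.0, -0.001, 0.007, -0.001, 0.032] mm 8
side panel 61 (array([550.9,  45. ]), array([13.9, 12.2]), 80.9) [0.5444 0.0372 0.0989] [0.5558 0.0528 0.1899]
0.09 11 [[0.5466, 0.0465, 0.0997], [0.5473, 0.0491, 0.1093], [0.55, 0.0521, 0.1186]]
0.12 20 [[0.546, 0.0413, 0.1244], [0.5489, 0.0482, 0.1385], [0.5552, 0.0524, 0.1471]]
0.15 24 [[0.5453, 0.0445, 0.1504], [0.5483, 0.0484, 0.161], [0.5511, 0.0513, 0.1748]]
0.17 10 [[0.5453, 0.0468, 0.171], [0.5477, 0.0485, 0.1819], [0.5484, 0.0501, 0.1897]]
tab 59 [ 0.5451 -0.0185  0.2673] [0.5549 0.0093 0.2983]
hook 113 [[0.5333, -0.0227, 0.2004], [0.5366, 0.0021, 0.2313], [0.5655, 0.0067, 0.2532]]
tab 0  
hook 12 [[0.5331, -0.0062, 0.2032], [0.5336, -0.0018, 0.2245], [0.5468, 0.0025, 0.2503]]
```

View pics/s5.png

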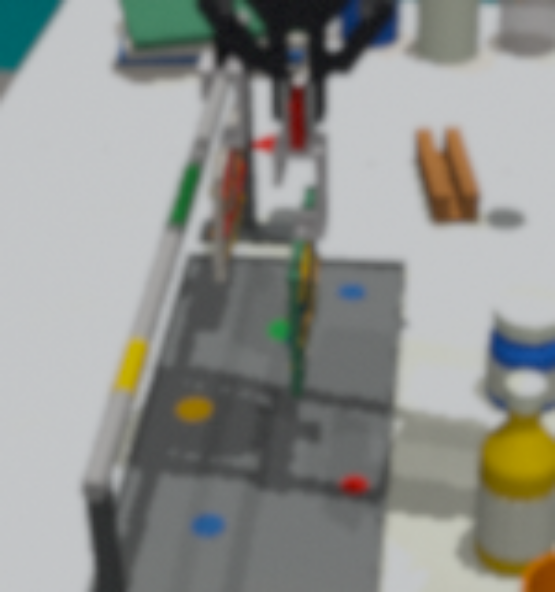

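The side view shows the hanger upright, with its panel edge at (298,310) in the crop and the hook open towards the bar (green tape at (187,190)). I'll insert it.

```bash
python3 -m crank '[[0,0,0,0,0.02,0.032,0.9],[0,0,0,-0.005,0.06,0.032,0.9],[0,0,0,-0.01,0.1,0.032,0.9],[0,0,0,-0.015,0.15,0.032,0.9],[0,0,0,-0.015,0.2,0.032,0.9],[0,0,0,-0.015,0.24,0.032,0.9],[0,0,0,-0.015,0.28,0.032,0.9],[0,0,0,-0.015,0.31,0.032,0.9],[0,0,0,-0.015,0.32,0.032,0.9],[0,0,0,-0.015,0.32,0.032,0.9],[0,0,0,-0.015,0.32,0.032,0.9]]';  python3 - <<'E'
from h import *
go((.6305,-.018,.232,.041))
p,d=optics.snapshot("side"); P=cloud("side",d); X,Y,Z=P.transpose(2,0,1);H=cv2.cvtColor(p,cv2.COLOR_RGB2HSV).astype(int)
s=(abs(X-.63)<.05)&(Y>-.04)&(Y<.03)&(Z>.218)&(Z<.245)&(H[...,1]<80); Q=P[s]; print(len(Q),np.percentile(Q,[3,50,97],axis=0).round(4).tolist())
s=(abs(X-.63)<.05)&(Y>.03)&(Y<.07)&(Z>.08)&(Z<.19); Q=P[s]; print(len(Q),np.percentile(Q,[3,50,97],axis=0).round(4).tolist())
cv2.imwrite("pics/s6.png",cv2.resize(p[120:280,160:310,::-1],None,fx=3.7,fy=3.7))
E
```

```text
time_s: 14.35
tool_pos: [0.6301, -0.0138, 0.2632]
orientation: [-3.141, 0.0, 1.61]
wrist_force: [-0.4, 0.6, -2.1]
grip_width: 0.106
gripper_force: 58.6
t 14.35 pos [ 0.6301 -0.0138  0.2632] alpha 0.0393 rp [-3.141  0.   ] F [-0.4  0.6 -2.1] w 0.106 gf 58.6
[-0.0, 0.0, -0.001, -0.017, 0.001, 0.125] mm 32
67 [[0.6126, -0.0233, 0.2204], [0.6174, 0.0038, 0.2332], [0.6452, 0.0081, 0.2441]]
171 [[0.6225, 0.0318, 0.0917], [0.6258, 0.0479, 0.1422], [0.6325, 0.0528, 0.1863]]
```

View pics/s6.png

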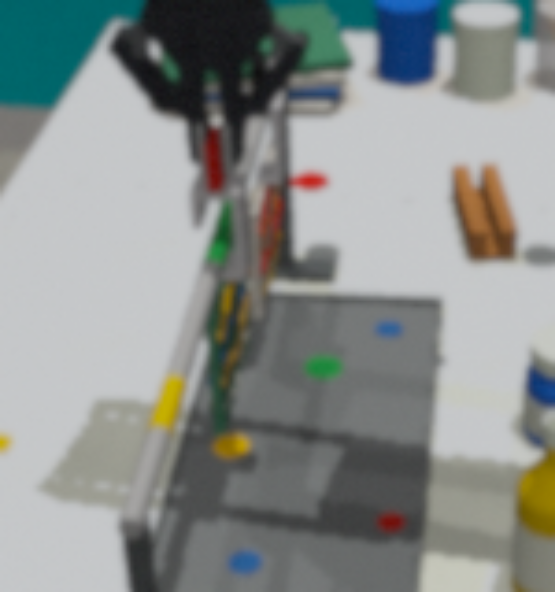

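The short leg, at (198,200) in the crop, is past the bar, and the long leg at (237,250) is on the robot side, so the bar is inside the gap. I'll lower it.

```bash
python3 -m crank '[[0,0,0,-0.005,0.001,0.03,0.9],[0,0,0,-0.008,0.001,0.06,0.9],[0,0,0,-0.008,0.001,0.09,0.9],[0,0,0,-0.008,0.001,0.115,0.9],[0,0,0,-0.008,0.001,0.122,0.9],[0,0,0,-0.008,0.001,0.122,0.9]]';  python3 -c "
from h import *
go((.6305,-.018,.232,.041))"
```

```text
time_s: 15.0
tool_pos: [0.6306, -0.0158, 0.2322]
orientation: [-3.141, -0.0, 1.61]
wrist_force: [0.1, 0.0, -0.7]
grip_width: 0.103
gripper_force: 58.6
t 15.0 pos [ 0.6306 -0.0158  0.2322] alpha 0.0392 rp [-3.1405e+00 -1.0000e-04] F [ 0.1  0.  -0.7] w 0.103 gf 58.6
[-0.0, -0.0, -0.001, -0.009, -0.001, 0.001] mm 2
```

```bash
for i in 1 2; do python3 -m crank '[[0,0,0,0,0,0.006,0.9],[0,0,0,0,0,0.006,0.9],[0,0,0,0,0,0.006,0.9]]' | egrep 'tool_pos|wrist'; done
```

```text
tool_pos: [0.631, -0.0159, 0.2316]
wrist_force: [0.1, -0.0, -2.0]
tool_pos: [0.6312, -0.0159, 0.2309]
wrist_force: [-1.9, 0.0, 6.7]
```

```bash
python3 -m crank '[[0,0,0,0,-0.004,-0.003,0.9],[0,0,0,0.04,-0.004,-0.003,0.9],[0,0,0,0.1,-0.004,-0.003,0.9],[0,0,0,0.16,-0.004,-0.003,0.9],[0,0,0,0.22,-0.005,-0.003,0.9],[0,0,0,0.28,-0.005,-0.003,0.9],[0,0,0,0.34,-0.005,-0.003,0.9],[0,0,0,0.38,-0.005,-0.003,0.9],[0,0,0,0.4,-0.005,-0.003,0.9],[0,0,0,0.4,-0.005,-0.003,0.9]]'; python3 -c "
from h import *
go((.6305-.0413*.19,.1745,.231,.041))"
```

```text
time_s: 16.6
tool_pos: [0.6257, 0.0863, 0.2309]
orientation: [3.141, -0.001, 1.611]
wrist_force: [-0.7, 0.5, 5.7]
grip_width: 0.111
gripper_force: 59.5
t 16.6 pos [0.6257 0.0863 0.2309] alpha 0.0405 rp [ 3.141e+00 -1.200e-03] F [-0.7  0.5  5.7] w 0.111 gf 59.5
[0.0, -0.0, -0.0, 0.353, 0.002, -0.0] mm 88
```

```bash
python3 -m crank '[[0,0,0,0.04,-0.001,0,0.9],[0,0,0,0.1,-0.001,0,0.9],[0,0,0,0.16,-0.001,0,0.9],[0,0,0,0.21,-0.001,0,0.9],[0,0,0,0.25,-0.001,0,0.9],[0,0,0,0.27,-0.001,0,0.9],[0,0,0,0.28,-0.001,0,0.9],[0,0,0,0.28,-0.001,0,0.9]]'
python3 - <<'E'
from h import *
go((.6305-.0413*.19,.1745,.231,.041))
for n in("side","top"):
    p,d=optics.snapshot(n); P=cloud(n,d); X,Y,Z=P.transpose(2,0,1);H=cv2.cvtColor(p,cv2.COLOR_RGB2HSV).astype(int)
    s=(abs(X-.623)<.05)&(Y>.1)&(Y<.21)
    f=lambda m:(lambda Q:print(n,len(Q),np.percentile(Q,[2,50,98],axis=0).round(4).tolist() if len(Q)>2 else ''))(P[m])
    f(s&(Z>.218)&(Z<.226)&(H[...,1]<80)); f(s&(Z>.165)&(Z<.2)&(X<.612)&(Y<.19))
    f(s&(Z>.235)&(Z<.27)&((H[...,0]<8)|(H[...,0]>172))&(H[...,1]>120))
    f((abs(X-.623)<.02)&(Y>.16)&(Y<.25)&(Z>.06)&(Z<.15))
    f(s&(Z>.19)&(Z<.222)&(H[...,0]>20)&(H[...,0]<34)&(H[...,1]>120))
    if n=="side": cv2.imwrite("pics/s7.png",cv2.resize(p[180:330,160:310,::-1],None,fx=4,fy=4))
E
```

```text
time_s: 17.4
tool_pos: [0.6226, 0.1555, 0.2309]
orientation: [3.141, -0.0, 1.611]
wrist_force: [-0.1, -2.1, 4.5]
grip_width: 0.103
gripper_force: 59.6
t 17.4 pos [0.6226 0.1555 0.2309] alpha 0.0402 rp [ 3.1413e+00 -4.0000e-04] F [-0.1 -2.1  4.5] w 0.103 gf 59.6
[0.0, -0.0, -0.0, 0.076, 0.003, -0.001] mm 19
side 98 [[0.6052, 0.1456, 0.2186], [0.6168, 0.1649, 0.2218], [0.6398, 0.175, 0.2242]]
side 71 [[0.6051, 0.146, 0.1652], [0.6063, 0.1704, 0.1826], [0.6111, 0.1747, 0.1992]]
side 68 [[0.6169, 0.1528, 0.2356], [0.6224, 0.1723, 0.2532], [0.6271, 0.1763, 0.2586]]
side 299 [[0.6146, 0.1621, 0.0622], [0.6175, 0.2086, 0.1065], [0.624, 0.2209, 0.1486]]
side 49 [[0.6171, 0.1756, 0.2137], [0.6228, 0.1906, 0.2159], [0.6289, 0.2047, 0.2187]]
top 9 [[0.6216, 0.1017, 0.2183], [0.6243, 0.109, 0.2192], [0.629, 0.1184, 0.2204]]
top 0 
top 0 
top 38 [[0.6152, 0.1961, 0.0642], [0.6171, 0.2097, 0.1179], [0.6183, 0.2174, 0.1443]]
top 29 [[0.6167, 0.1885, 0.2115], [0.6207, 0.1987, 0.2152], [0.6264, 0.2045, 0.219]]
```

View pics/s7.png

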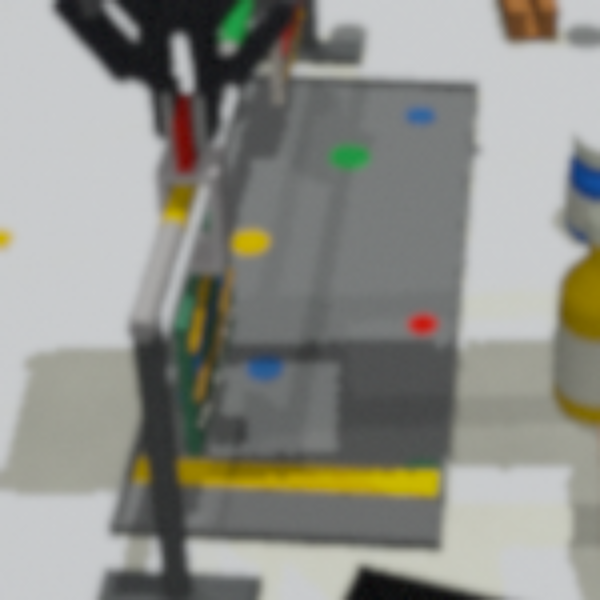

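The hook, at (190,190) in the crop, is just short of the tape's middle: hook centre y≈0.161, tape centre ≈0.182. I'll slide it another 21 mm.

```bash
python3 -m crank '[[0,0,0,0.03,0,0,0.9],[0,0,0,0.06,0,0,0.9],[0,0,0,0.08,0,0,0.9],[0,0,0,0.085,0.001,0,0.9],[0,0,0,0.085,0.001,0,0.9],[0,0,0,0.085,0.001,0,0.9]]'
python3 - <<'E'
from h import *
go((.6305-.0413*.19,.177,.231,.041))
n="side"
for i in range(2):
    p,d=optics.snapshot(n); P=cloud(n,d); X,Y,Z=P.transpose(2,0,1);H=cv2.cvtColor(p,cv2.COLOR_RGB2HSV).astype(int)
    s=(abs(X-.623)<.05)&(Y>.1)&(Y<.23)
    f=lambda m:(lambda Q:print(n,len(Q),np.percentile(Q,[2,50,98],axis=0)[:,1].round(4).tolist() if len(Q)>2 else ''))(P[m])
    f(s&(Z>.219)&(Z<.226)&(H[...,1]<80)); f(s&(Z>.165)&(Z<.2)&(X<.612)&(Y<.21))
    f(s&(Z>.235)&(Z<.27)&((H[...,0]<8)|(H[...,0]>172))&(H[...,1]>120))
    f((abs(X-.623)<.02)&(Y>.16)&(Y<.27)&(Z>.06)&(Z<.15))
    f(s&(Z>.19)&(Z<.222)&(H[...,0]>20)&(H[...,0]<34)&(H[...,1]>120))
cv2.imwrite("pics/s8.png",cv2.resize(p[180:330,160:310,::-1],None,fx=4,fy=4))
E
```

```text
time_s: 18.1
tool_pos: [0.6218, 0.1764, 0.2309]
orientation: [-3.142, -0.0, 1.611]
wrist_force: [0.1, -2.7, 5.4]
grip_width: 0.105
gripper_force: 59.8
t 18.1 pos [0.6218 0.1764 0.2309] alpha 0.0399 rp [-3.1416e+00 -2.0000e-04] F [ 0.1 -2.7  5.4] w 0.105 gf 59.8
[-0.0, -0.0, -0.0, 0.002, 0.003, -0.0] mm 1
side 97 [0.1667, 0.1868, 0.1968]
side 77 [0.165, 0.1917, 0.1962]
side 71 [0.1709, 0.1938, 0.197]
side 363 [0.1633, 0.2214, 0.2421]
side 15 [0.1956, 0.1999, 0.2067]
side 97 [0.168, 0.1859, 0.1961]
side 74 [0.1651, 0.192, 0.1964]
side 73 [0.1728, 0.1935, 0.1963]
side 365 [0.1626, 0.2203, 0.2419]
side 14 [0.1966, 0.2008, 0.2068]
```

View pics/s8.png

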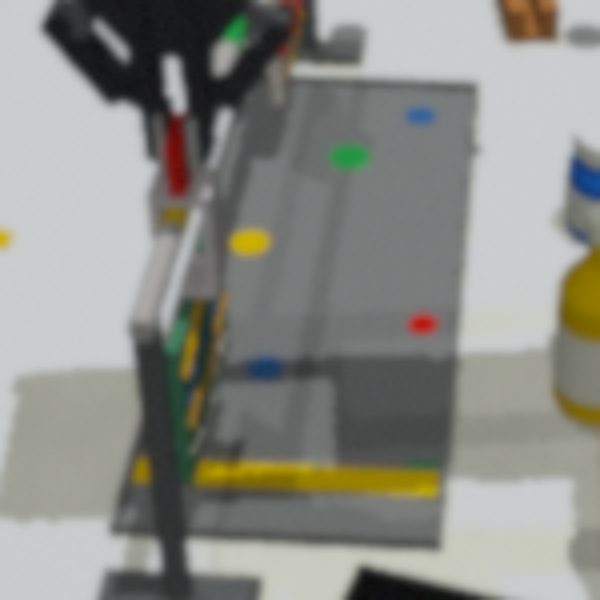

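The hook, at (175,190) in the crop, has about 10 mm of tape showing past it, as it should when centred. I'll release and retreat upwards.

```bash
python3 -m crank '[[0,0,0,0,0,-0.003,0.9],[0,0,0,0,0,-0.003,0.9],[0,0,0,0,0,-0.003,0.5],[0,0,0,0,0,-0.003,0.2],[0,0,0,0,0,-0.003,0],[0,0,0,0,0,-0.003,0],[0,0,0,0,0,-0.003,0]]' 20; python3 -m crank '[[0,0,0,0,0,-0.03,0],[0,0,0,0,0,-0.1,0],[0,0,0,0,0,-0.2,0],[0,0,0,0,0,-0.35,0],[0,0,0,0,0,-0.5,0],[0,0,0,0,0,-0.6,0],[0,0,0,0,0,-0.6,0]]'; python3 -m crank '[[0,0,0,0,-0.2,0,0],[0,0,0,0,-0.4,0,0],[0,0,0,0,-0.6,0,0],[0,0,0,0,-0.6,0,0],[0,0,0,0,-0.6,0,0]]'
python3 - <<'E'
from h import *
go()
for n in("side","top"):
    p,d=optics.snapshot(n); P=cloud(n,d); X,Y,Z=P.transpose(2,0,1);H=cv2.cvtColor(p,cv2.COLOR_RGB2HSV).astype(int)
    s=(abs(X-.623)<.05)&(Y>.1)&(Y<.23)
    f=lambda m:(lambda Q:print(n,len(Q),np.percentile(Q,[2,50,98],axis=0).round(4).tolist() if len(Q)>2 else ''))(P[m])
    f(s&(Z>.219)&(Z<.226)&(H[...,1]<80))
    f(s&(Z>.235)&(Z<.27)&((H[...,0]<8)|(H[...,0]>172))&(H[...,1]>120))
    f((abs(X-.623)<.02)&(Y>.16)&(Y<.27)&(Z>.06)&(Z<.15))
    f(s&(Z>.19)&(Z<.222)&(H[...,0]>20)&(H[...,0]<34)&(H[...,1]>120))
    f((X>.6)&(X<.68)&(Y>-.28)&(Y<-.12)&(Z>.225))
    cv2.imwrite(f"pics/{n}9.png",p[:,:,::-1])
E
```

```text
time_s: 18.9
tool_pos: [0.622, 0.1751, 0.2312]
orientation: [-3.141, 0.0, 1.61]
wrist_force: [-0.0, -0.3, -0.1]
grip_width: 0.499
gripper_force: 0.0
time_s: 19.6
tool_pos: [0.6242, 0.1755, 0.387]
orientation: [3.132, -0.001, 1.61]
wrist_force: [0.0, 0.9, 1.1]
grip_width: 0.499
gripper_force: 0.0
time_s: 20.1
tool_pos: [0.471, 0.1692, 0.3813]
orientation: [3.141, 0.0, 1.611]
wrist_force: [1.0, 0.8, 1.1]
grip_width: 0.498
gripper_force: 0.0
t 20.1 pos [0.471  0.1692 0.3813] alpha 0.0397 rp [3.1413e+00 1.0000e-04] F [1.  0.8 1.1] w 0.498 gf 0.0
side 108 [[0.605, 0.1665, 0.2191], [0.6162, 0.184, 0.2217], [0.6382, 0.1967, 0.2246]]
side 72 [[0.6151, 0.1682, 0.2359], [0.6184, 0.1931, 0.2532], [0.6232, 0.196, 0.2587]]
side 294 [[0.6167, 0.1629, 0.0631], [0.6205, 0.2139, 0.106], [0.6234, 0.2408, 0.1484]]
side 23 [[0.6171, 0.1919, 0.2094], [0.6224, 0.1985, 0.2154], [0.6316, 0.2046, 0.2176]]
side 62 [[0.6338, -0.2176, 0.2256], [0.6367, -0.1916, 0.2438], [0.6434, -0.1861, 0.2581]]
top 94 [[0.6049, 0.1037, 0.2192], [0.6146, 0.1769, 0.2229], [0.6385, 0.1925, 0.2258]]
top 61 [[0.6157, 0.1643, 0.2358], [0.6184, 0.1782, 0.2571], [0.6241, 0.1915, 0.2599]]
top 82 [[0.6168, 0.1605, 0.0635], [0.6211, 0.1955, 0.0955], [0.6238, 0.2222, 0.1473]]
top 30 [[0.6166, 0.1575, 0.2105], [0.6215, 0.1799, 0.2166], [0.6279, 0.2067, 0.2199]]
top 96 [[0.6328, -0.2189, 0.2258], [0.6362, -0.2027, 0.2533], [0.643, -0.1899, 0.2606]]
```

View pics/side9.png

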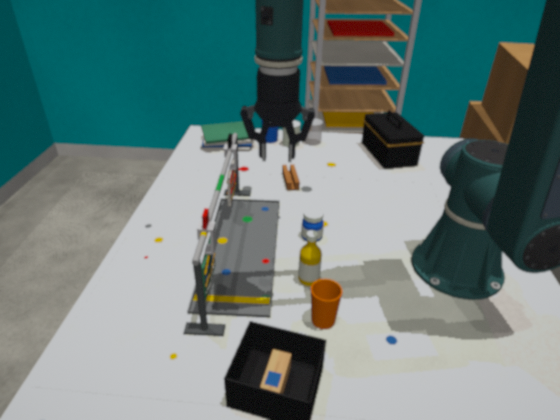

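The panel hangs freely by its hook on the yellow tape, with the red tab at (206,218). The hook is within about 3 mm of the tape's centre, the offcut is in the bin at (275,370), and everything else is undisturbed.

```bash
python3 -c "
from plant import order
print(order.hand_in())"
```

```text
the job is handed in; nothing more can be done
None
```

The job is handed in after about 20 s of robot time: the offcut is in the bin, and the green panel hangs by itself on the rail with its hook within about 3 mm of the yellow tape's centre; the other items look undisturbed.

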